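Advance the pill dispenser by one click

TASK

With a fingertip on top of the blue knurled dial of the pill dispenser, turn it clockwise by friction, exactly one click, so that its red pointer goes from the yellow dot to the green dot and stays there by itself once you lift off. Then press the orange release button all the way down and let it come back up. Grasp and lift nothing, and leave the dish under the spout and the other things around the dispenser where they stand.

Things in the scene. Friction and masses are not known exactly. Their poses are not given: they have to be found in the camera images.
- dispenser: White pill dispenser housing fixed to the shelf, 170 (its x) by 280 (its y) by 50 mm high; origin at the centre of its underside, z up. In its frame the dial's axis is at x 0, y +60 mm and the button's at x 0, y -90 mm; a spout sticks out 40 mm from its -x face at y +60 mm, 26 to 44 mm above the shelf. Its yaw varies by up to 0.6 rad.
- dial_seat: Sprung seat of the blue dial, does not turn; origin on the dial's vertical axis at the centre of its flat top face, 74 mm above the shelf unpressed. Dial: 96 mm disc, 18 mm thick, finely knurled, grippy. It sinks up to 6 mm, from about 3 N on, 1.2 N more per mm (8 N at 4 mm); pressed with 5 to 8 N, 30 to 38 mm off the axis, a fingertip drags it round.
- dial (a joint): Angle of the dial in rad, positive clockwise seen from above. 0: pointer at the yellow dot (start, within 0.06). Clicks (detents) every 0.628 (36 degrees), all round: 0.628 is the green dot, 1.257 and -0.628 the white dots beside. It takes 0.05 to 0.1 N m to leave a detent; past the hump half way (0.31 rad) it snaps on into the green one by itself. The next hump is at 0.94 rad.
- dial_pointer (a point): Point on the red pointer bar of the dial, on its top face, 40 mm from the axis; at joint 0 it lies toward the dispenser's +x from the axis.
- green_dot (a point): Centre of the green dot, diameter 13 mm, on the housing top, 61 mm from the dial's axis, 52 mm above the shelf; the pointer must come to point at it.
- release (a joint): Travel in m of the orange push button: 0 up, 0.006 fully down; a spring of 5 N at full travel brings it back up.
- release_top (a point): Centre of the top face of the orange button (diameter 32 mm), facing up.
- dish: White ceramic pill dish, loose, 84 mm wide, 20 mm high, standing partly under the spout; origin at the centre of its underside. Stays where it is.
- tumbler: Green glass tumbler, loose, 68 mm wide, 90 mm high, origin at the centre of its underside, beside the dial end of the dispenser. Stays where it is.
- spray: White and blue nasal spray bottle, loose, 36 mm wide, 100 mm high, origin at the centre of its underside, beside the button end of the dispenser. Stays where it is.
- teapot_lid: Upturned porcelain teapot lid, loose, 68 mm wide, 24 mm high, resting on its knob, origin at the centre of its underside, beyond the dispenser. Stays where it is.
- tweezers: Steel tweezers lying flat, loose, 120 mm long along their x, 6 mm high, origin under their middle, beyond the dispenser. Stay where they are.

How it is judged:
By the outcome, as a careful person would: the job done as asked, in the order asked, and still so for the second after the job is handed in, with the robot touching nothing.
It also fails if it takes over 42 s, if anything falls off the work surface, if the arm or the gripper's body presses on something with over 40 N, if the wrist force passes 120 N, or if a joint passes its speed limit or range.

ROBOT

A 6-joint arm with a two-finger parallel gripper is mounted at the origin on the work surface. World frame = base frame: x ahead of the robot, y to its left, z up, the work surface at z = 0. Lengths are in mm, angles in degrees, forces in N, time in s.
With the tool pointing down it reaches from about 375 to 900 mm from the base axis. Payload 3.1 kg.
Tool frame: the origin (TCP) lies midway between the tips of the shut fingers; the grasp point (between the pads) lies 19 mm behind it (manip.grip_depth is the distance from the TCP to the grasp point, in mm); x points along the fingers, y is the direction in which the jaws open and shut, and the axes are right-handed (so a half turn about x gives the same grasp; the last joint's range is limited). The gripper opens to 85 mm and grips with 20 to 120 N. Pads are 22 mm wide; open, the fingers measure 114 mm over their backs; the gripper's body (76 mm by 85 mm) begins 54 mm behind the grasp point. The pads swing forward as they close: fully open they stand 13 mm farther back than shut.
Start: joints at [56.694, 30.224, 82.088, -0, 67.689, -10.227], TCP at [244.956, 574.973, 231.31] pointing down, gripper open.
Joint ranges: [-176.69, 176.69], [-43.24, 126.21], [12.49, 139.97], [-82, 262], [0, 151.66], [-163.58, 163.58]. Speed limits (degrees/s): [159.86, 159.86, 180, 180, 180, 180].

INTERFACE

Orientations are given as a 3x3 rotation matrix whose columns are the frame's x, y, z axes.
In Python, from plant import manip gives the robot as it stands. Calls block until the motion is done:
- manip.move_to(position, orientation): joint-space move of the TCP to a pose.
- manip.servo_line(position, orientation=None, rate=150): straight line of the TCP; orientation=None keeps the orientation; rate is the mean speed in mm/s.
- manip.move_joints(angles): joint-space move.
- manip.command_gripper(opening, grip_force=None): opening from 0.0 (shut) to 1.0 (fully open); grip_force is the grip in N (None keeps the last); returns when the fingers have stopped.
- manip.hold(seconds).
- manip.solve_ik(position, orientation): joint angles nearest the present ones, or None.
- manip.get_state(): the state.
- manip.snapshot(name): name is "scene" or "top" or "wrist"; returns the picture (384x512x3 uint8, red, green, blue); there is no depth.
- manip.calibration(name): a dict with "fx", "fy", "cx", "cy" (pixels), "xyz" and "attitude" of the camera in the world. Camera axes: x right, y down, z forward; pixel columns grow to the right and rows downward; lengths in mm; the calibration is good to about 2 mm. The wrist camera is an equidistant fisheye: a pixel r from the principal point sees the ray r / f radians off the axis. A picture is of the moment at which its call begins: read the wrist's pose just before it. calibration takes no time and is no camera call; for the wrist camera it gives the pose at the moment of the call.
A pose or a line that the arm cannot do raises manip.PlanningError and nothing moves.
- manip.close_job(): hands the job in, once; it reports no verdict.
Trained networks look in the newest picture that a camera, given by its name, has taken for a name from the list of things; names that differ only in an ending like _2 or _b are one class to them, and where a whole thing is asked for, a point or a joint stands for the part that bears it (a point fixed in the world has none). Each returns a list of dicts, best first, with "p" (0 to 1); they miss things now and then, are a little off and sometimes report something else, mostly with a low value. They report only what shows in the picture. A call takes as long as a camera call.
- manip.find_in(target, camera): "at" ([column, row] in pixels, amid what is visible of it).
- manip.masks_of(target, camera): "pixels" (384x512 bool, what is visible of it) and "at" ([column, row] in pixels, amid what is visible of it).
- manip.spot_point(target, camera): "at" ([column, row] in pixels: a listed point, or the origin of a listed thing).
The state is a dict: "clock": time; "joints": joint angles; "qvel": joint speeds; "effort": joint torques, N m; "eef_pos": TCP position; "tool_rot": TCP orientation; "force": force on the tool from outside, world axes, zero at the start; "torque": the same for the moment, N m; "grip_width": opening from 0.0 (shut) to 1.0 (fully open).
Only numpy, scipy, OpenCV 4.12 (cv2) and the standard library are available. Lean on these libraries where they do the work, as an engineer would, in place of code of your own. Each camera call takes 0.05 s, during which the arm holds its last target.

## Working session

There is one attempt and no reset: what is moved stays moved. The work goes in short steps, each a Python script; the robot and the scene stay as the last script left them, time stands still between calls to the robot, and variables do not carry over. Pictures are saved under pics/ and viewed, and the job is handed in when it is done.

```bash
ls; mkdir -p pics
cat > h.py <<'E'
import numpy as np, cv2
from plant import manip
def save(img,n): cv2.imwrite(f'pics/{n}.png',img[:,:,::-1])
def ray(cal,px):
    R=np.array(cal["attitude"]); 
    d=np.array([(px[0]-cal["cx"])/cal["fx"],(px[1]-cal["cy"])/cal["fy"],1.0])
    return np.array(cal["xyz"]),R@d
def onz(cal,px,z):
    o,d=ray(cal,px); return o+d*(z-o[2])/d[2]
E
python3 - <<'E'
from h import *
print(manip.get_state())
for c in ["scene","top","wrist"]:
    cal=manip.calibration(c); print(c,cal)
    save(manip.snapshot(c),c+'0')
    if c!="wrist":
        for t,z in [("dial_seat",74),("dial_pointer",74),("green_dot",52),("release_top",None),("dispenser",0),("dish",0),("tumbler",0),("spray",0),("teapot_lid",0),("tweezers",0)]:
            r=manip.spot_point(t,c)[:2]
            print(t,[(np.round(q["at"],1),round(q["p"],2),np.round(onz(cal,q["at"],60 if z is None else z)[:2],1)) for q in r])
print(manip.get_state()["clock"])
E
```

```text
pics
{'clock': 0.0, 'joints': array([ 5.66937956e+01,  3.02791062e+01,  8.21561331e+01, -2.20423570e-03,
        6.76922898e+01, -1.02258603e+01]), 'qvel': array([-0.04917986,  0.05308732,  0.0745719 , -0.07064165, -0.05579792,
       -0.07551084]), 'effort': array([-5.52584497e-04, -4.42347658e+01, -1.78025597e+01, -2.52061645e-04,
        8.31035664e-03,  2.63984461e-06]), 'eef_pos': array([244.57457556, 574.36619475, 230.33355505]), 'tool_rot': array([[-1.19247089e-03,  3.92006758e-01,  9.19961564e-01],
       [-1.87975221e-03,  9.19959714e-01, -3.92008406e-01],
       [-9.99997522e-01, -2.19675840e-03, -3.60149606e-04]]), 'force': array([ 0.10189   , -0.77873214,  0.09383808]), 'torque': array([-0.02782479,  0.03885828, -0.0072932 ]), 'grip_width': 1.0011200146455412}
scene {'fx': 364.42343122870784, 'fy': 364.42343122870784, 'cx': 257.5003311348908, 'cy': 191.73333401269025, 'xyz': array([933.65163915, 596.93379011, 470.87513464]), 'attitude': array([[-0.82243655,  0.30994736, -0.47700184],
       [ 0.56870437,  0.42857859, -0.70206533],
       [-0.01317052, -0.84867722, -0.5287
[... 1788 characters left out ...]
. , 231.9]), 0.52, array([ 479.3, -184.5])), (array([257.1, 191. ]), 0.48, array([596.2,  68. ]))]
teapot_lid [(array([262.9, 180.4]), 0.7, array([625.7,  51.4])), (array([263.5, 145.1]), 0.62, array([727.1,  47.3]))]
tweezers [(array([320.9, 158.1]), 0.52, array([ 686.3, -111.8])), (array([318. , 203.1]), 0.38, array([559.4, -97.2]))]
wrist {'fx': 297.3186396354542, 'fy': 297.3186396354542, 'cx': 253.161357285009, 'cy': 187.9253047158859, 'xyz': array([169.64898259, 606.74945225, 373.9071325 ]), 'attitude': array([[ 3.92497875e-01,  8.72154012e-01,  2.92049305e-01],
       [ 9.19752685e-01, -3.71962596e-01, -1.25294955e-01],
       [-6.45079992e-04,  3.17791136e-01, -9.48160523e-01]])}
1.15
```

Run:
```python
import cv2
a=cv2.imread('pics/top0.png')[110:280,160:400];b=cv2.imread('pics/scene0.png')[120:320,140:360]
cv2.imwrite('pics/t0z.png',cv2.resize(a,None,fx=3.3,fy=3.3,interpolation=2))
cv2.imwrite('pics/s0z.png',cv2.resize(b,None,fx=3,fy=3,interpolation=2))
```

```text
(no output)
```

View pics/t0z.png

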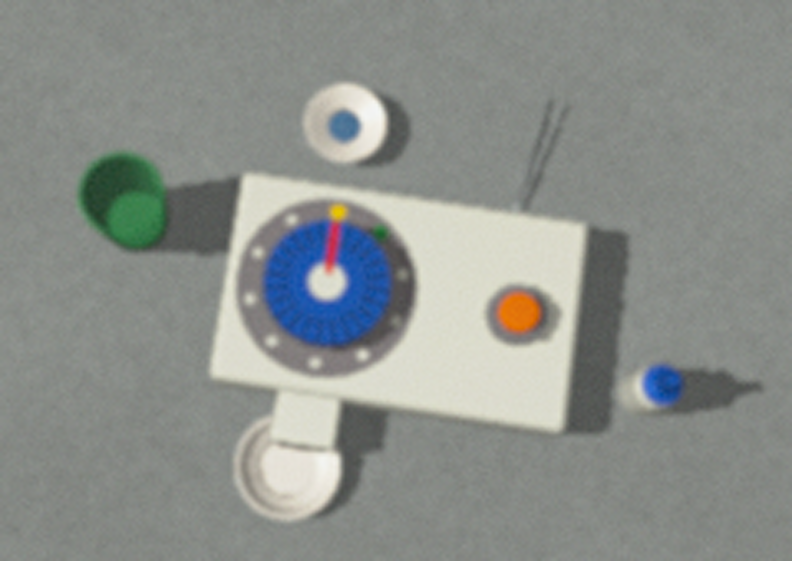

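View pics/s0z.png

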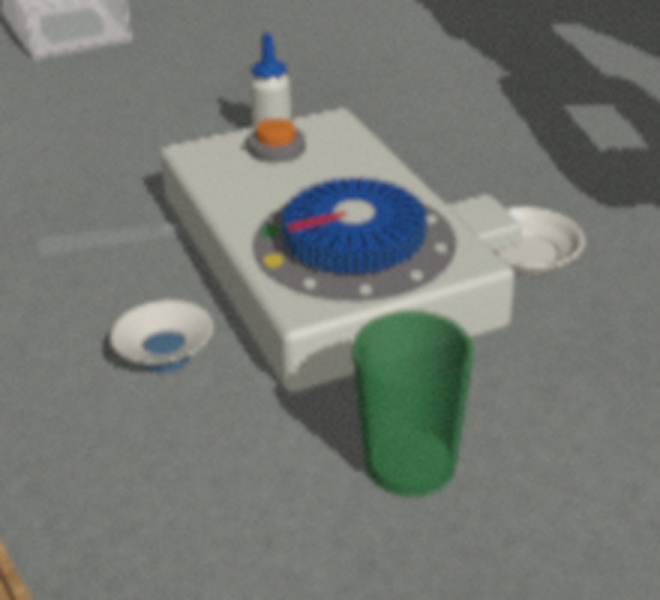

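The top view shows the pointer at the yellow dot (about column 262, row 174), green clockwise of it (275, 181), the hub at (259, 195) and the button at (317, 205). Next I'll segment by colour and triangulate.

```bash
cat > seg.py <<'E'
from h import *
def blob(img,f,box):
    h=cv2.cvtColor(img,cv2.COLOR_BGR2HSV).astype(int); m=f(h[...,0],h[...,1],h[...,2])
    k=np.zeros_like(m); x0,y0,x1,y1=box; k[y0:y1,x0:x1]=1; m=m&k.astype(bool)
    n,l,s,c=cv2.connectedComponentsWithStats(m.astype(np.uint8))
    if n<2: return None
    i=1+np.argmax(s[1:,4]); return c[i],s[i,4]
C={'orange':lambda h,s,v:(h>5)&(h<17)&(s>150)&(v>120),
'yellow':lambda h,s,v:(h>19)&(h<33)&(s>120)&(v>110),
'green':lambda h,s,v:(h>45)&(h<85)&(s>90),
'red':lambda h,s,v:((h<5)|(h>165))&(s>110)&(v>90),
'hub':lambda h,s,v:(s<60)&(v>140),'blue':lambda h,s,v:(h>100)&(h<130)&(s>130)}
BT={'hub':(251,188,267,203),'blue':(235,170,285,220)};BS={'hub':(246,183,270,196),'blue':(230,175,290,215)}
DT=(225,160,330,225);DS=(215,155,300,220)
def allb(c,f):
    img=cv2.imread(f); o={}
    for k in C: o[k]=blob(img,C[k],(BT if c=='top' else BS).get(k,DT if c=='top' else DS))
    return o
def tri(a,b):
    (o1,d1),(o2,d2)=a,b; d1=d1/np.linalg.norm(d1);d2=d2/np.linalg.norm(d2)
    t=np.linalg.lstsq(np.c_[d1,-d2],o2-o1,rcond=None)[0]; p,q=o1+t[0]*d1,o2+t[1]*d2
    return (p+q)/2,np.linalg.norm(p-q)
E
python3 - <<'E'
from seg import *
ct,cs=manip.calibration('top'),manip.calibration('scene')
T=allb('top','pics/top0.png');S=allb('scene','pics/scene0.png')
Z=dict(orange=58,yellow=52,green=52,red=74,hub=74,blue=70)
for k in C:
    if T[k] and S[k]:
        p,e=tri(ray(ct,T[k][0]),ray(cs,S[k][0]))
        print(k,np.round(T[k][0],1),T[k][1],np.round(S[k][0],1),S[k][1],'tri',np.round(p,1),round(e,1),'top',np.round(onz(ct,T[k][0],Z[k])[:2],1),'scene',np.round(onz(cs,S[k][0],Z[k])[:2],1))
    else: print(k,T[k],S[k])
E
```

```text
orange [317.  204.3] 118 [231.3 163.8] 79 tri [546.  -83.5  64.9] 0.4 top [546.9 -84.6] scene [539.5 -95.3]
yellow [262.  173.9] 20 [230.6 206.4] 21 tri [631.8  54.4  51.1] 0.6 top [631.4  54.6] scene [632.7  55.3]
green [274.8 180.3] 12 [229.9 196.8] 12 tri [613.9  21.6  50.9] 0.5 top [613.4  21.8] scene [614.9  22.9]
red [260.3 183.9] 28 [244.5 193.3] 32 tri [600.2  59.8  73.9] 1.1 top [599.7  60.2] scene [600.7  59.5]
hub [258.5 195.3] 95 [258.1 190.1] 78 tri [570.6  65.4  73.7] 0.5 top [570.3  65.5] scene [571.   65.6]
blue [258.8 196.2] 919 [258.5 195.7] 968 tri [570.2  64.7  59.7] 0.8 top [568.6  64.7] scene [579.1  78.4]
```

```bash
cat >> h.py <<'E'
A=np.array([570.5,65.3]); RAD=34.
def pose(deg,z,r=RAD):
    t=np.radians(deg); c,s=np.cos(t),np.sin(t)
    y=np.array([s,-c,0]); x=np.array([0,0,-1.]); R=np.c_[x,y,np.cross(x,y)]
    return [A[0]+r*c,A[1]+r*s,z],R
def fz(n=4):
    v=[]
    for _ in range(n): manip.hold(0.02); v.append(manip.get_state()["force"])
    return np.mean(v,0)
E
python3 - <<'E'
from h import *
ck=lambda:round(manip.get_state()["clock"],2)
print(manip.solve_ik(*pose(190,110)),manip.solve_ik(*pose(154,70)))
manip.command_gripper(0.0); print(ck())
manip.move_to(*pose(190,95)); print(ck(),manip.get_state()["eef_pos"])
manip.servo_line(pose(190,79)[0],rate=60); print(ck())
manip.hold(0.2); s=manip.get_state(); print(s["eef_pos"],s["grip_width"],fz(8),ck())
img=manip.snapshot('scene'); save(img,'scene1'); save(manip.snapshot('wrist'),'wrist1')
E
python3 - <<'E'
import cv2
b=cv2.imread('pics/scene1.png')[120:320,140:360]
cv2.imwrite('pics/s1z.png',cv2.resize(b,None,fx=3,fy=3,interpolation=2))
E
```

```text
[-5.54406883e+00  3.39389397e+01  1.00388033e+02 -2.54444375e-14
  4.56730277e+01 -1.05544069e+02] [-3.28361852e+00  3.81100513e+01  1.00782213e+02 -2.54444375e-14
  4.11077353e+01 -6.72836185e+01]
1.92
4.09 [537.09695673  60.07618041  95.16738243]
4.51
[537.17524784  59.39914418  79.09486626] 0.0023872720831992064 [-0.02612532  0.34439775  0.23322214] 4.84
```

View pics/s1z.png

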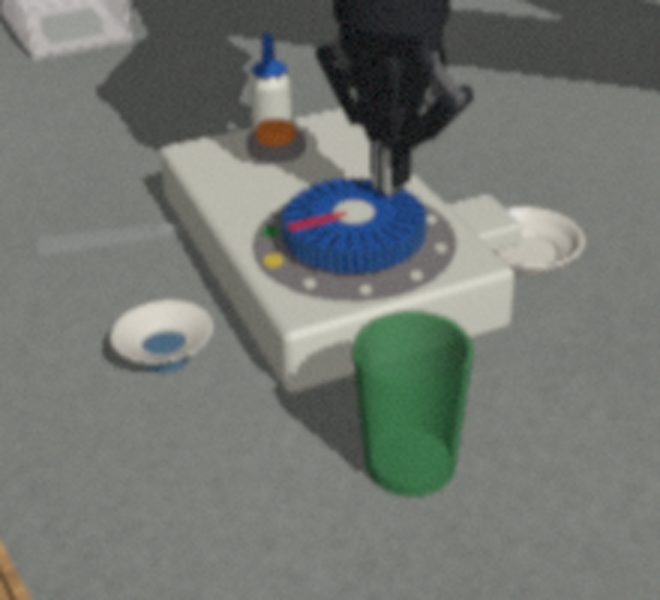

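View pics/wrist1.png

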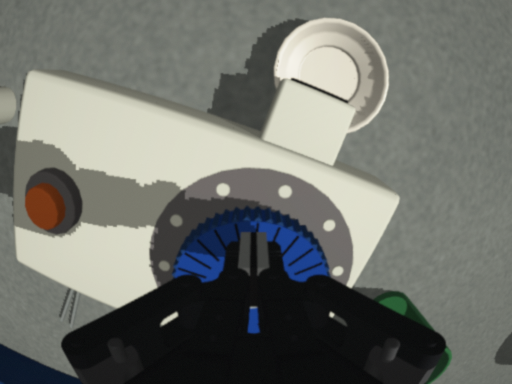

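The shut fingertips hover over the dial on its spout side, clear of the pointer, and nothing is in the way. Pressing with force feedback now.

Run:
```python
from h import *
ck=lambda:round(manip.get_state()["clock"],2)
z=75.5
manip.servo_line(pose(190,z)[0],rate=40); b=fz(6); print(ck(),z,b)
while z>67.5:
    z-=0.8
    manip.servo_line(pose(190,z)[0],rate=30); f=fz(4); print(ck(),round(z,1),np.round(manip.get_state()["eef_pos"],2),np.round(f,2))
    if f[2]>5.9: break
```

```text
5.29 75.5 [ 0.16535098 -0.35250604  0.29592921]
5.61 74.7 [537.02  59.4   74.71] [ 0.41  0.12 -0.37]
5.92 73.9 [537.17  59.39  74.05] [ 0.35 -0.41  1.53]
6.24 73.1 [537.19  59.33  73.32] [-0.38 -0.36  3.73]
6.56 72.3 [537.22  59.35  72.46] [-0.85 -0.2   5.09]
6.88 71.5 [537.18  59.35  71.7 ] [-0.6  -0.09  5.48]
7.19 70.7 [537.19  59.36  71.  ] [-0.66 -0.1   6.15]
```

Run:
```python
from h import *
ck=lambda:round(manip.get_state()["clock"],2)
z=70.2
for d in np.arange(186,153,-4):
    manip.servo_line(*pose(d,z),rate=25); s=manip.get_state(); f=s["force"]
    e=s["eef_pos"][:2]-A
    print(ck(),d,round(np.degrees(np.arctan2(e[1],e[0]))%360,1),round(np.hypot(*e),1),round(s["eef_pos"][2],2),np.round(f,1),np.round(s["torque"],2))
save(manip.snapshot('scene'),'scene2'); save(manip.snapshot('top'),'top2')
import cv2
b=cv2.imread('pics/scene2.png')[120:320,140:360]; a=cv2.imread('pics/top2.png')[140:250,200:360]
cv2.imwrite('pics/s2z.png',np.hstack([cv2.resize(b,(400,364)),cv2.resize(a,(400,364))]))
```

```text
7.44 186 186.4 33.7 70.61 [-0.1 -0.4  7.9] [-0.22  0.08 -0.04]
7.69 182 182.3 33.6 70.61 [-1.1 -1.1  6. ] [-0.11  0.14  0.01]
7.94 178 178.2 33.5 70.63 [-0.8 -0.6  5.3] [-0.16  0.03  0.02]
8.19 174 174.0 33.4 70.62 [-1.  -0.6  6.5] [-0.13 -0.01 -0.04]
8.44 170 169.8 33.3 70.65 [ 0.2 -0.   6.3] [-0.06 -0.03  0.01]
8.69 166 165.6 33.2 70.67 [-0.1  0.4  6.8] [-0.02  0.01 -0.03]
8.94 162 161.3 33.1 70.69 [1.4 0.1 6.4] [ 0.01 -0.12 -0.04]
9.19 158 156.9 33.1 70.72 [0.6 0.1 7.1] [ 0.03 -0.09 -0.02]
9.44 154 152.9 33.0 70.74 [-0.1  0.1  6.3] [ 0.06 -0.07 -0.01]
```

View pics/s2z.png

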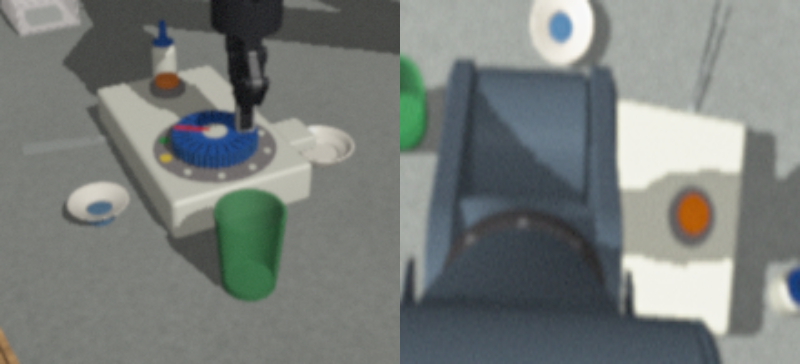

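```bash
cat >> seg.py <<'E'
def dialang(f,z=74):
    cs=manip.calibration('scene'); img=cv2.imread(f); h=cv2.cvtColor(img,cv2.COLOR_BGR2HSV).astype(int)
    c,n=blob(img,C['red'],DS); p=onz(cs,c,z)[:2]-A-[0.5,0.2]
    a=np.degrees(np.arctan2(p[1],p[0])); return -10.2-a, np.hypot(*p), n   # joint deg cw
E
python3 - <<'E'
from seg import *
for f,z in (('scene0',74),('scene1',74),('scene2',70.7)): print(f,dialang(f'pics/{f}.png',z))
E
```

```text
scene0 (np.float64(1.1685173333097723), np.float64(30.273961785074505), np.int32(32))
scene1 (np.float64(0.8223747959781491), np.float64(30.834087519516014), np.int32(29))
scene2 (np.float64(37.647794807439354), np.float64(30.533551927239774), np.int32(32))
```

The dial reads about 37° against the 36° target. I'll lift straight off and check that it stays there.

Run:
```python
from seg import *
p=manip.get_state()["eef_pos"]
manip.servo_line([p[0],p[1],p[2]+30],rate=70); manip.hold(0.2)
print(manip.get_state()["clock"])
save(manip.snapshot('scene'),'scene3'); print(dialang('pics/scene3.png',74))
B=np.array([545.,-83.])
_,R=pose(172,0)
manip.move_to([B[0],B[1],85],R); 
manip.hold(0.2); print(manip.get_state()["clock"],manip.get_state()["eef_pos"])
save(manip.snapshot('scene'),'scene4');save(manip.snapshot('wrist'),'wrist4'); print(dialang('pics/scene4.png',74))
b=cv2.imread('pics/scene4.png')[120:320,140:360]; a=cv2.imread('pics/wrist4.png')
cv2.imwrite('pics/s4z.png',np.hstack([cv2.resize(b,(400,364)),cv2.resize(a,(400,364))]))
```

```text
10.325
(np.float64(36.55506697559973), np.float64(31.57303358294373), np.int32(24))
11.275 [544.9361221  -81.28750699  85.13400338]
(np.float64(36.80806769471805), np.float64(31.20184200452932), np.int32(23))
```

View pics/s4z.png

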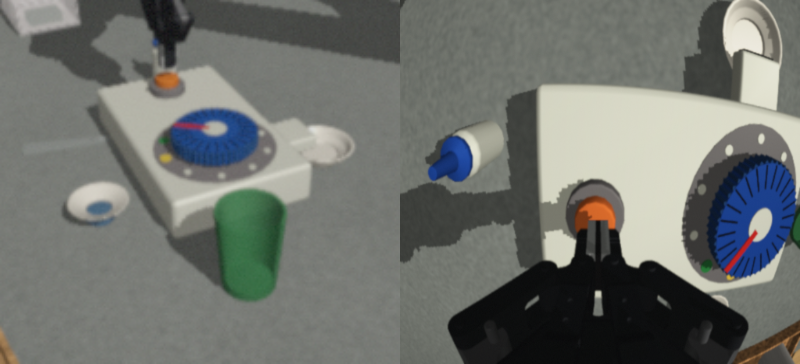

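The scene view puts the pointer at about 36.7°. In the wrist view (pointer tip at 728,272, green at 707,267) parallax could mislead, so I'll compute the angle from that picture too before pressing.

```bash
cat >> seg.py <<'E'
def wonz(cal,px,z):
    u=np.array([(px[0]-cal["cx"])/cal["fx"],(px[1]-cal["cy"])/cal["fy"]]); r=np.hypot(*u)
    d=np.array(cal["attitude"])@np.r_[np.sin(r)*u/r,np.cos(r)]; o=np.array(cal["xyz"]); return o+d*(z-o[2])/d[2]
E
python3 - <<'E'
from seg import *
cal=manip.calibration('wrist'); img=cv2.imread('pics/wrist4.png')
box=(430,140,512,310)
r,n=blob(img,C['red'],box); g=blob(img,C['green'],(430,260,470,300)); y=blob(img,C['yellow'],box); h=blob(img,C['hub'],(470,215,505,250))
print(r,n,g,y,h)
P={k:wonz(cal,v,z)[:2] for k,v,z in (('red',r,74),('green',g[0],52),('hub',h[0],74))}
if y: P['yellow']=wonz(cal,y[0],52)[:2]
for k in P:
    d=P[k]-P['hub']; print(k,np.round(P[k],1),np.round(np.hypot(*d),1),np.round(np.degrees(np.arctan2(d[1],d[0])),1))
E
```

```text
[442.54976303 258.41232227] 211 None None (array([472.1       , 231.68333333]), np.int32(120))Traceback (most recent call last):
  File "<stdin>", line 6, in <module>
TypeError: 'NoneType' object is not subscriptable
```

Run:
```python
from seg import *
cal=manip.calibration('wrist'); img=cv2.imread('pics/wrist4.png')
box=(360,140,512,310)
r,n=blob(img,C['red'],box); g=blob(img,C['green'],(375,265,410,300)); y=blob(img,C['yellow'],(380,270,450,310)); h=blob(img,C['hub'],(447,212,482,250))
print(r,n,g,y,h)
P={k:wonz(cal,v,z)[:2] for k,v,z in (('red',r,74),('hub',h[0],74))}
for k,b in(('green',g),('yellow',y)):
    if b: P[k]=wonz(cal,b[0],52)[:2]
for k in P:
    d=P[k]-P['hub']; print(k,np.round(P[k],1),np.round(np.hypot(*d),1),np.round(np.degrees(np.arctan2(d[1],d[0])),1))
```

```text
[435.55076923 265.63384615] 325 (array([391.97931034, 280.29655172]), np.int32(145)) (array([421.57575758, 292.3030303 ]), np.int32(33)) (array([462.16846986, 234.42503864]), np.int32(647))
red [591.2  43.7] 29.6 -43.8
hub [569.8  64.2] 0.0 0.0
green [613.6  19.2] 62.8 -45.8
yellow [635.1  50.6] 66.7 -11.8
```

The wrist camera puts the pointer at -43.8° and the green dot at -45.8°, so the click is good. Now the button.

Run:
```python
from seg import *
ck=lambda:round(manip.get_state()["clock"],2)
manip.servo_line([545,-83,69],rate=60); print(ck(),fz(5))
z=69; zc=None
while z>52:
    z-=1.0
    manip.servo_line([545,-83,z],rate=30); f=fz(3); p=manip.get_state()["eef_pos"]; print(ck(),z,np.round(p,2),np.round(f,2))
    if f[2]>11: break
```

```text
11.79 [1.62703968 2.09888273 3.26979089]
12.18 68.0 [545.32 -83.02  68.25] [2.18 2.06 3.56]
12.47 67.0 [545.28 -83.04  67.11] [2.17 2.24 3.8 ]
12.78 66.0 [545.29 -83.04  66.1 ] [2.31 2.32 4.49]
13.07 65.0 [545.33 -83.06  65.98] [ 1.22  2.76 10.9 ]
13.38 64.0 [545.34 -83.05  65.86] [-0.17  3.71 17.31]
```

Run:
```python
from seg import *
ck=lambda:round(manip.get_state()["clock"],2)
save(manip.snapshot('scene'),'scene5');save(manip.snapshot('wrist'),'wrist5')
print(ck(),fz(5))
for z in (69,71,73,76,85):
    manip.servo_line([545,-83,z],rate=40); print(ck(),z,np.round(manip.get_state()["eef_pos"],2),np.round(fz(4),2))
save(manip.snapshot('scene'),'scene6');save(manip.snapshot('wrist'),'wrist6')
L=[cv2.imread(f'pics/{n}.png') for n in('scene5','scene6','wrist5','wrist6')]
L=[cv2.resize(l,(400,300),interpolation=2) for l in (L[0][140:200,190:270],L[1][140:200,190:270],L[2][190:310,180:340],L[3][190:310,180:340])]
cv2.imwrite('pics/b.png',np.vstack([np.hstack(L[:2]),np.hstack(L[2:])]))
```

```text
13.47 [-0.44393232  3.05731924 17.41665755]
13.83 69 [544.9  -83.24  68.99] [2.2  1.08 2.99]
14.15 71 [544.72 -83.24  70.7 ] [ 1.49 -0.89  1.95]
14.47 73 [543.79 -82.64  72.57] [0.08 0.55 0.18]
14.78 76 [544.94 -83.    76.12] [-0.23 -0.04  0.37]
15.22 85 [545.3  -83.08  85.49] [-0.18  0.21 -0.04]
```

View pics/b.png

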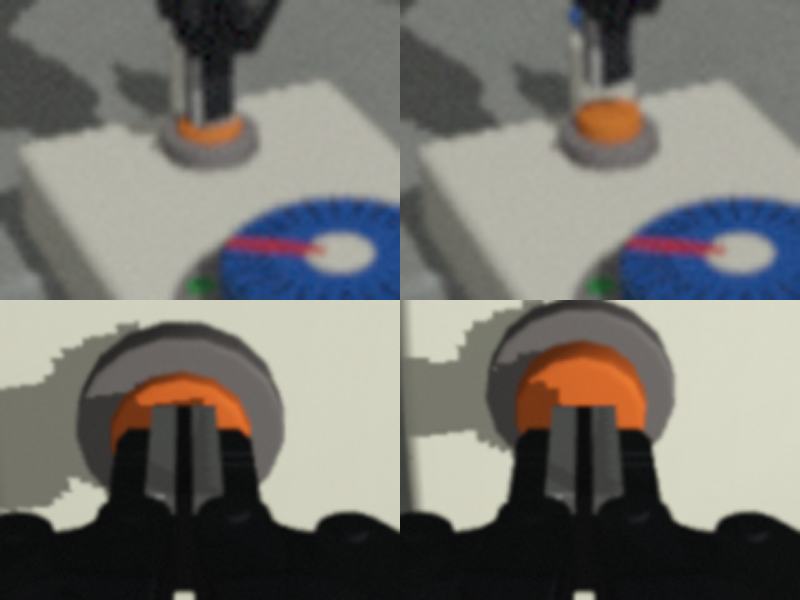

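Left is pressed and right is released. The button sank to its stop (contact at about z 72, hard stop at 66) and came back up. I'll retreat and make a last check from the top.

Run:
```python
from seg import *
manip.servo_line([545,-83,150],rate=120)
s=manip.get_state()["joints"]; 
_,R=pose(172,0)
q=np.array(s); q[0]-=45
manip.move_joints(list(q)); manip.hold(0.3)
print(manip.get_state()["clock"],manip.get_state()["force"])
save(manip.snapshot('scene'),'scene7');save(manip.snapshot('top'),'top7'); print(dialang('pics/scene7.png',74))
ct=manip.calibration('top');T0=allb('top','pics/top0.png');T=allb('top','pics/top7.png')
for k in T: print(k,T0[k],T[k])
a=cv2.imread('pics/top0.png')[110:280,160:400];b=cv2.imread('pics/top7.png')[110:280,160:400]
cv2.imwrite('pics/fin.png',np.vstack([cv2.resize(x,(424,300),interpolation=2) for x in(a,b)]))
```

```text
17.9417 [-0.15784719  0.06059666  0.14611809]
(np.float64(36.55506697559973), np.float64(31.57303358294373), np.int32(24))
orange (array([317.        , 204.27118644]), np.int32(118)) (array([317.        , 204.27118644]), np.int32(118))
yellow (array([262.05, 173.9 ]), np.int32(20)) (array([262.        , 173.66666667]), np.int32(18))
green (array([274.75      , 180.33333333]), np.int32(12)) (array([274.90909091, 180.36363636]), np.int32(11))
red (array([260.32142857, 183.92857143]), np.int32(28)) (array([266.20833333, 187.29166667]), np.int32(24))
hub (array([258.48421053, 195.29473684]), np.int32(95)) (array([258.37234043, 195.19148936]), np.int32(94))
blue (array([258.81610446, 196.23394995]), np.int32(919)) (array([258.25485961, 196.09827214]), np.int32(926))
```

View pics/fin.png

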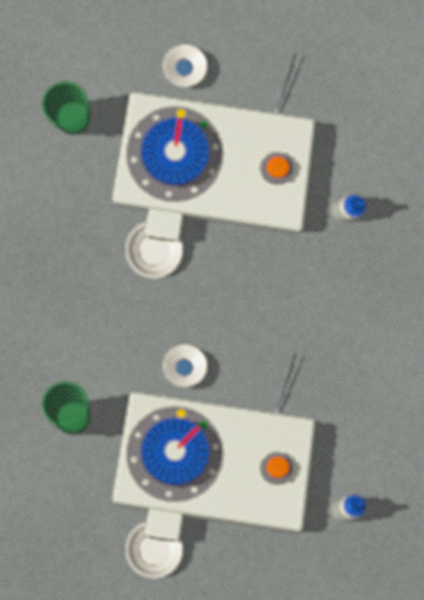

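The pointer is on green, the button is up, and every object sits where it did before.

```bash
python3 -c "
from plant import manip
print(manip.close_job(), manip.get_state()['clock'])"
```

```text
the job is handed in; nothing more can be done
the job is handed in; nothing more can be done
```

The dial is one click clockwise with its pointer on the green dot, and the orange button was then pressed fully down and came back up. I handed the job in at about 18 s of the 42 s allowed; no verdict is reported.

- **Dial:** I pressed the shut fingertips on it with about 6–7 N, 34 mm off the axis, and swept them 36° round, then lifted straight off. After lift-off it read about 36.6° in the scene camera, and the last top view shows it on green. The wrist camera put the pointer within 2° of the green dot.
- **Button:** it sank from about z 72 mm to a hard stop at about 66 mm, with up to about 17 N on it. The pictures show it down and then back up.
- **Surroundings:** the dish, tumbler, spray, lid and tweezers look unmoved between the first and last top views, and the robot was touching nothing at the end.

One measurement disagreed: I had triangulated the button's top at about 65 mm, but contact came at about 72 mm, so my step to z 69 had already begun the press before the slower steps started. No check failed.

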